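# Set up the bench colour rack from the carrier

### The arm

A 7-joint arm with a two-finger parallel gripper is mounted at the origin on the work surface. World frame = base frame: x ahead of the robot, y to its left, z up, the work surface at z = 0. Lengths are in m, angles in rad, forces in N, time in s.
With the tool pointing down it reaches from about 0.4 to 0.85 m from the base axis. Payload 4.5 kg.
Tool frame: the origin (TCP) lies at the centre of the arm's flange, where the gripper is bolted on; the fingertips stand nose_length ahead of it and the grasp point (between the pads) lies 147 mm ahead of it (nose_length is the distance from the TCP to the fingertips, in m); z points along the fingers, y is the line along which they close (so a half turn about z gives the same grasp; the last joint's range is limited). The gripper opens to 88 mm and grips with 3 to 60 N. Pads are 18 mm wide; open, the fingers measure 123 mm over their backs; the gripper's body (75 mm by 187 mm) begins 45 mm behind the grasp point.
Start: joints at [-1.297, 0.689, -0.195, 1.565, 0.157, 0.902, -0.215], TCP at [0.148, 0.607, 0.405] pointing down, gripper open.
Joint ranges: [-3.01, 3.01], [-0.46, 2.08], [-1.47, 1.51], [0.13, 2.56], [-1, 4.14], [0.04, 2.09], [-2.66, 2.66]. Speed limits (rad/s): [2.57, 2.57, 3.14, 3.14, 3.14, 3.14, 3.14].

### API

Orientations are given as a unit quaternion [x, y, z, w].
In Python, from plant import * gives the robot as it stands.
- The arm moves only by the tool play_rows, never from a script. Its argument "rows" is a list that holds one entry, the list of rows, each a list of 6 numbers: the shift along the tool's x, y, z normalised to -1 to 1, where 1 is 0.5 m, then the turn, a rotation vector about the tool's x, y, z normalised to -1 to 1, where 1 is 0.5 rad. A call has 1 to 20 rows; each row is the pose to reach, as a shift and turn from the pose commanded when the call began, along the tool's axes at that moment; what a row does not reach only later rows make up. A row lasts 1/12 s, in which the tool goes at most 41.7 mm and 7.16 degrees, less where a joint would pass 70% of its speed; a pose out of reach is approached as far as the arm can. A call with a number of a shift or a turn outside -1 to 1 is refused whole. A call with a gripper value outside its range is refused whole. "claw" is the closure, from 0 (fully open) to 1 (shut), set as the call begins (left out, the last holds). The fingers move at their own pace and stop on an object; "squeeze" is the grip in N (left out, the last holds). Time passes only in rows, so rows that repeat a pose let the fingers close. It gives the time, the measured TCP pose, the force, the opening and the grip force at its end, in the units of the state.
- get_state(): the state, without advancing time (a new reading comes with each control period).
- snapshot(name): name is "scene" or "top" or "wrist"; returns a dict with "pixels" (420x560x3 uint8, blue, green, red), "camera_matrix" (3x3 intrinsics, pixels), "world_to_cam" (4x4, takes a point from world to camera coordinates); the wrist camera has in their place "mount" (4x4, takes a point from camera to tool coordinates, whose origin is the TCP and whose axes are the flange's). Camera axes: x right, y down, z forward; pixel columns grow to the right and rows downward; lengths in m; the calibration is good to about 2 mm. A picture is of the moment at which its call begins: read the wrist's pose just before it. There is no depth.
- finish_job(): hands the job in; it is judged then, once.
The state is a dict: "clock": time; "q": joint angles; "qd": joint speeds; "joint_torque": joint torques, N m; "tool_pos": TCP position; "eef_rot": TCP orientation; "contact_force": force on the tool from outside, world axes, zero at the start; "moment": the same for the moment, N m; "opening": opening from 0.0 (shut) to 1.0 (fully open); "finger_force": force on a finger pad.
Only numpy, scipy, OpenCV 4.12 (cv2) and the standard library are available. Lean on these libraries where they do the work, as an engineer would, in place of code of your own. Each camera call takes 0.05 s, during which the arm holds its last target. There are 200 camera calls.

### The job

The conservator's four colour jars have come to the bench in the dark carrier. Move all four into the empty wooden rack, one to each compartment and in the same left-to-right order as they stood in the carrier, setting each down upright on the rack's floor before letting go. Do not drop or knock over any jar, or push the brass weight or the brush pot out of place.

Things in the scene. Friction and masses are not known exactly. Their poses are not given: they have to be found in the camera images.
- red_jar (a point): the red colour jar: closed, straight-sided, 44 mm in diameter, 84 mm tall, about 0.14 kg; red wall, white cap (top 22 mm, same 44 mm diameter, room to grasp across it from the rack's two long sides) with a red disc on top. Point: the jar's centre, 42 mm above its underside; z axis up the jar. Starts upright in the middle of a carrier compartment, underside 6 mm above the bench.
- yellow_jar (a point): the yellow colour jar: closed, straight-sided, 44 mm in diameter, 84 mm tall, about 0.14 kg; yellow wall, white cap (top 22 mm, same 44 mm diameter, room to grasp across it from the rack's two long sides) with a yellow disc on top. Point: the jar's centre, 42 mm above its underside; z axis up the jar. Starts upright in the middle of a carrier compartment, underside 6 mm above the bench.
- blue_jar (a point): the blue colour jar: closed, straight-sided, 44 mm in diameter, 84 mm tall, about 0.14 kg; blue wall, white cap (top 22 mm, same 44 mm diameter, room to grasp across it from the rack's two long sides) with a blue disc on top. Point: the jar's centre, 42 mm above its underside; z axis up the jar. Starts upright in the middle of a carrier compartment, underside 6 mm above the bench.
- green_jar (a point): the green colour jar: closed, straight-sided, 44 mm in diameter, 84 mm tall, about 0.14 kg; green wall, white cap (top 22 mm, same 44 mm diameter, room to grasp across it from the rack's two long sides) with a green disc on top. Point: the jar's centre, 42 mm above its underside; z axis up the jar. Starts upright in the middle of a carrier compartment, underside 6 mm above the bench.
- carrier: the dark grey plastic carrier that holds the jars: fixed, 74 mm (x) by 278 mm (y), with a row of four 62 x 62 mm compartments along y, centred at y = -102, -34, 34, 102 mm, x = 0; floor 6 mm and wall tops 38 mm above the bench. Origin: centre of its underside; x points away from the robot, y to the robot's left, within 7 degrees. Lips of 12 mm at its ends.
- bench_rack: the light wooden bench rack, empty at the start, beside the carrier (left or right of it): fixed, 74 mm (x) by 278 mm (y), with a row of four 62 x 62 mm compartments along y, centred at y = -102, -34, 34, 102 mm, x = 0; floor 6 mm and wall tops 38 mm above the bench. Origin: centre of its underside; x points away from the robot, y to the robot's left, within 7 degrees.
- brass_weight (a point): a loose brass paper weight with a knob, 40 mm in diameter and 47 mm tall, standing between the two racks; the point is its centre, half-way up, 23.5 mm above the bench; z up. Leave it where it is.
- pot (a point): a loose white ceramic brush pot, 66 mm in diameter and 85 mm tall, with brushes standing out of it to 195 mm above the bench, on the side of the racks away from the robot; the point is the pot's centre, 42.5 mm above the bench; z up. Leave it where it is.
There are look-alikes about, which are no part of the job. What is meant by the part that bears yellow_jar is not pink, and is the larger of those in its own colour. There is more than one size of the part that bears green_jar; the job needs the smallest.

How it is judged:
By the outcome, as a careful person would: the job done as asked, in the order asked, and still so for the second after the job is handed in, with the robot touching nothing.
It also fails if it takes over 102 s, if anything falls off the work surface, if the arm or the gripper's body presses on something with over 40 N, if the wrist force passes 120 N, or if a joint passes its speed limit or range.

## Working session

There is one attempt and no reset: what is moved stays moved. The work goes in short steps, Python scripts to look and compute and a tool call to move; the robot and the scene stay as the last step left them, time stands still between calls to the robot, and variables do not carry over. Pictures are saved under pics/ and viewed, at most 14 in all, crops included, and the job is handed in when it is done.

Besides the shell and the picture viewer there is one more tool, called after ">>>" in YAML: its name, and indented under it one key for each argument. play_rows: Moves the arm, as the interface text tells. Its arguments: {"type":"object","properties":{"rows":{"type":"array"},"claw":{"type":"number"},"squeeze":{"type":"number"}},"required":["rows"]}

```bash
ls; mkdir -p pics; python3 - <<'E'
from plant import *
import cv2,numpy as np
s=get_state(); print(s)
for n in("scene","top"):
    d=snapshot(n); cv2.imwrite(f"pics/{n}0.png",d["pixels"]); print(n,d["camera_matrix"],d["world_to_cam"])
d=snapshot("wrist"); cv2.imwrite("pics/wrist0.png",d["pixels"]); print(d["mount"],d["camera_matrix"])
E
```

```text
pics
{'clock': 0.0, 'q': array([-1.29723856,  0.68999078, -0.19455033,  1.56631417,  0.15732544,
        0.90250185, -0.21509723]), 'qd': array([-0.00082544,  0.00095837,  0.0007698 , -0.0004361 ,  0.00118524,
        0.00010634, -0.00023624]), 'joint_torque': array([-8.20214791e-05, -5.27553070e+01, -1.26661051e+00, -1.53419030e+01,
       -5.25708112e-02,  6.73777584e-03,  1.88115719e-04]), 'tool_pos': array([0.14835552, 0.60680946, 0.4039144 ]), 'eef_rot': array([ 1.19528700e-01,  9.92830330e-01, -9.07520319e-04, -4.51961061e-05]), 'contact_force': array([-0.22735617, -0.27253848,  0.13089354]), 'moment': array([ 0.03367426, -0.01069905,  0.00801003]), 'finger_force': 0.0, 'opening': 1.0010515727849523}
scene [[535.67299053   0.         283.78585308]
 [  0.         535.67299053 215.34853666]
 [  0.           0.           1.        ]] [[ 0.12485286  0.99205288 -0.01558373 -0.10787273]
 [ 0.71463605 -0.10081249 -0.69219373 -0.39141045]
 [-0.68826382  0.07528567 -0.72154347  1.60344866]
 [ 0.          0.          0.          1.        ]]
top [[469.9774975    0.         278.39259933]
 [  0.         469.9774975  214.39417754]
 [  0.           0.           1.        ]] [[ 0.02373111 -0.99965967 -0.01083407  0.03620277]
 [-0.99391113 -0.02242548 -0.10787844  0.56414134]
 [ 0.10759877  0.01332818 -0.99410506  1.02112186]
 [ 0.          0.          0.          1.        ]]
[[-9.05059725e-05 -9.51183794e-01 -3.08624986e-01  7.98960454e-02]
 [ 9.99998534e-01 -6.13895688e-04  1.59877461e-03  3.52240736e-04]
 [-1.71019204e-03 -3.08624388e-01  9.51182455e-01  2.08097488e-02]
 [ 0.00000000e+00  0.00000000e+00  0.00000000e+00  1.00000000e+00]] [[294.78290059   0.         283.73440713]
 [  0.         294.78290059 204.14995096]
 [  0.           0.           1.        ]]
```

View pics/top0.png

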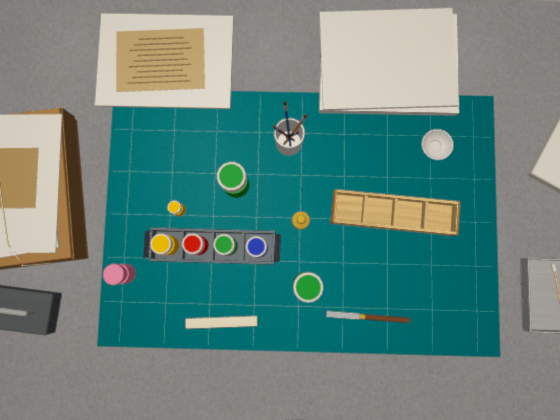

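View pics/scene0.png

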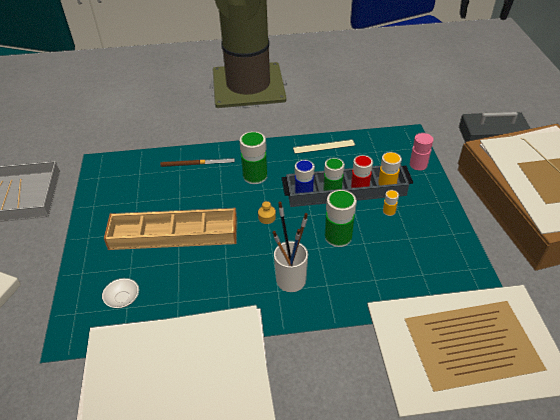

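The carrier row reads, left to right, yellow (161,244), red (193,244), green (224,245), blue (256,247) in the top view. The empty rack is at right, around (396,212). The decoys are the tall green cans (232,177) and (308,287), the small yellow jar (175,208) and the pink jar (117,273).

```bash
cat > h.py <<'E'
import cv2,numpy as np
def ray(d,uv):
    K,T=np.array(d["camera_matrix"]),np.array(d["world_to_cam"]); R,t=T[:3,:3],T[:3,3]
    return -R.T@t, R.T@np.linalg.solve(K,[uv[0],uv[1],1.])
def onplane(d,uv,z):
    c,r=ray(d,uv); return c+r*(z-c[2])/r[2]
def blobs(img,lo,hi,amin=30):
    m=cv2.inRange(cv2.cvtColor(img,cv2.COLOR_BGR2HSV),lo,hi)
    n,l,st,ce=cv2.connectedComponentsWithStats(m)
    return m,[(int(st[i,4]),ce[i].round(1).tolist(),st[i,:4].tolist()) for i in range(1,n) if st[i,4]>=amin]
def tri(a,ua,b,ub):
    (c1,r1),(c2,r2)=ray(a,ua),ray(b,ub)
    s=np.linalg.lstsq(np.c_[r1,-r2],c2-c1,rcond=None)[0]
    p,q=c1+r1*s[0],c2+r2*s[1]; return (p+q)/2,np.linalg.norm(p-q)
E
python3 - <<'E'
from plant import *
from h import *
S={n:snapshot(n) for n in("top","scene")}
rng=dict(red=((0,150,90),(6,255,255)),yellow=((18,150,120),(32,255,255)),green=((50,120,70),(72,255,255)),blue=((108,120,60),(130,255,255)),wood=((10,60,120),(24,190,255)))
for c,(lo,hi) in rng.items():
    for n in S:
        m,b=blobs(S[n]["pixels"],lo,hi,60)
        print(c,n,b)
        if c in("wood",) and n=="top":
            m=cv2.morphologyEx(m,cv2.MORPH_CLOSE,np.ones((7,7)))
            cs,_=cv2.findContours(m,0,2)
            for k in cs:
                r=cv2.minAreaRect(k)
                if cv2.contourArea(k)>2000: 
                    bx=cv2.boxPoints(r);print(r,[onplane(S[n],u,.038).round(4).tolist() for u in bx])
E
```

```text
red top [(210, [191.7, 243.3], [184, 236, 16, 16])]
red scene [(127, [362.9, 160.5], [355, 156, 16, 10]), (183, [361.1, 180.6], [352, 170, 20, 18])]
yellow top [(91, [173.7, 206.8], [169, 202, 11, 11]), (224, [300.5, 219.9], [293, 212, 16, 17]), (227, [160.0, 243.4], [152, 235, 17, 17]), (94, [173.0, 245.7], [166, 236, 13, 19])]
yellow scene [(127, [391.3, 157.4], [384, 153, 16, 10]), (187, [388.9, 177.6], [380, 166, 20, 19]), (60, [391.8, 193.9], [387, 191, 11, 7]), (116, [389.8, 208.6], [384, 200, 14, 15]), (241, [266.9, 212.4], [258, 202, 17, 22])]
green top [(403, [230.8, 175.5], [220, 165, 23, 22]), (66, [239.2, 189.3], [226, 178, 23, 18]), (198, [223.3, 243.9], [216, 236, 16, 16]), (445, [307.8, 286.8], [296, 275, 24, 24])]
green scene [(221, [252.0, 138.4], [242, 132, 21, 14]), (406, [256.6, 169.3], [241, 152, 26, 30]), (121, [334.0, 163.3], [327, 159, 15, 10]), (138, [334.9, 183.0], [324, 173, 20, 17]), (323, [341.3, 199.0], [330, 191, 24, 17]), (415, [342.0, 231.6], [326, 212, 29, 33])]
blue top [(202, [255.6, 246.1], [248, 239, 16, 16])]
blue scene [(1365, [388.8, 9.6], [35
[... 565 characters left out ...]
3, -0.3543, 0.038], [0.5251, -0.3457, 0.038]]
((18.5, 181.0), (66.0, 37.0), 90.0) [[0.6998, 0.6851, 0.038], [0.7016, 0.6006, 0.038], [0.5511, 0.5886, 0.038], [0.5492, 0.6718, 0.038]]
((159.52069091796875, 59.53766632080078), (60.37843322753906, 89.3185806274414), 87.79740142822266) [[0.9832, 0.4429, 0.038], [0.9954, 0.235, 0.038], [0.8501, 0.2236, 0.038], [0.8379, 0.4286, 0.038]]
wood scene [(821, [500.6, 160.1], [466, 124, 94, 97]), (1296, [543.7, 177.0], [517, 139, 43, 65]), (319, [323.2, 146.4], [293, 140, 61, 13]), (190, [266.7, 212.5], [258, 202, 18, 22]), (4253, [171.5, 228.6], [104, 208, 132, 42]), (132, [552.3, 236.5], [543, 232, 17, 11]), (7732, [472.6, 345.8], [404, 301, 143, 91])]
```

```bash
python3 - <<'E'
from plant import *
from h import *
S={n:snapshot(n) for n in("top","scene")}
t,s=S["top"],S["scene"]
P=dict(y=((160,243.4),(391.3,157.4)),r=((191.7,243.3),(362.9,160.5)),g=((223.3,243.9),(334,163.3)),b=((255.6,246.1),(304,165.4)),can1=((230.8,175.5),(341.3,199)),can2=((307.8,286.8),(252,138.4)))
for k,(a,b) in P.items():
    p,e=tri(t,a,s,b); print(k,p.round(4),round(e,4),onplane(t,a,.09).round(4),onplane(s,b,.09).round(4))
print("weight",onplane(t,(300.5,219.9),.03).round(3),onplane(s,(266.9,212.4),.025).round(3))
print("pot",onplane(t,(289,136),.085).round(3))
hsv=cv2.cvtColor(s["pixels"],cv2.COLOR_BGR2HSV)
m=cv2.inRange(hsv,(10,60,120),(24,190,255)); m=cv2.morphologyEx(m,cv2.MORPH_CLOSE,np.ones((5,5)))
for k in cv2.findContours(m,0,2)[0]:
    x,y,w,h=cv2.boundingRect(k)
    if abs(x-104)<6: print(cv2.approxPolyDP(k,4,True)[:,0].tolist(),[onplane(s,u,.038).round(3).tolist() for u in cv2.approxPolyDP(k,4,True)[:,0]])
big=cv2.resize(s["pixels"][200:255,95:245],None,fx=4,fy=4); cv2.imwrite("pics/rack.png",np.vstack([big,cv2.resize(t["pixels"][185:240,322:472],None,fx=4,fy=4)]))
E
```

```text
y [0.4898 0.2963 0.0885] 0.0 [0.4898 0.2959 0.09  ] [0.4915 0.2956 0.09  ]
r [0.4916 0.2295 0.0888] 0.0003 [0.4915 0.2291 0.09  ] [0.4929 0.2292 0.09  ]
g [0.4919 0.1628 0.0889] 0.0001 [0.4918 0.1626 0.09  ] [0.4931 0.1626 0.09  ]
b [0.4889 0.0947 0.0885] 0.0001 [0.4888 0.0947 0.09  ] [0.4906 0.0944 0.09  ]
can1 [0.6332 0.1492 0.1148] 0.0005 [0.6379 0.1519 0.09  ] [0.6086 0.156  0.09  ]
can2 [ 0.4081 -0.0149  0.1151] 0.0001 [ 0.407  -0.0161  0.09  ] [ 0.3759 -0.0136  0.09  ]
weight [ 0.552 -0.     0.03 ] [0.563 0.    0.025]
pot [0.728 0.03  0.085]
[[233, 208], [110, 214], [104, 238], [109, 249], [235, 243]] [[0.551, -0.074, 0.038], [0.532, -0.345, 0.038], [0.602, -0.35, 0.038], [0.635, -0.337, 0.038], [0.655, -0.076, 0.038]]
```

View pics/rack.png

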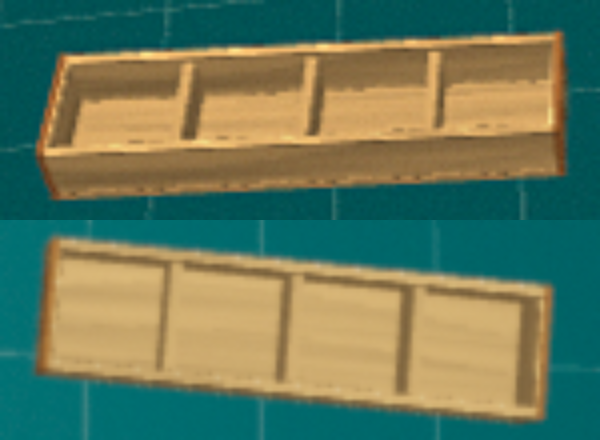

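```bash
cat >> h.py <<'E'
from scipy.spatial.transform import Rotation as R
DOWN=R.from_matrix(np.array([[0,1,0],[1,0,0],[0,0,-1.]]))  # tool x=+y, tool y=+x, z down
def rel(s,p,rot=DOWN):
    r=R.from_quat(s["eef_rot"])
    return np.r_[r.inv().apply(np.array(p)-s["tool_pos"]),(r.inv()*rot).as_rotvec()]/.5
E
python3 - <<'E'
from plant import *
from h import *
s=get_state(); d=rel(s,[.53,0,.41]); print(d.round(3))
r0=R.from_quat(s["eef_rot"]); w=(r0.inv()*DOWN).as_rotvec(); p0=s["tool_pos"]; p1=np.array([.53,0,.41])
for i in range(3):  # three calls
    a={"eef_rot":(r0*R.from_rotvec(w*i/3)).as_quat(),"tool_pos":p0+(p1-p0)*i/3}
    print(rel(a,p0+(p1-p0)*(i+1)/3,r0*R.from_rotvec(w*(i+1)/3)).round(3).tolist())
E
```

```text
[-1.030e+00 -9.980e-01 -1.000e-02 -1.000e-03  1.000e-03  2.662e+00]
[-0.343, -0.333, -0.003, -0.0, 0.0, 0.887]
[-0.453, -0.153, -0.004, -0.0, 0.0, 0.887]
[-0.475, 0.056, -0.004, -0.0, 0.0, 0.887]
```

>>> play_rows:
  rows:
    - [[-0.03,-0.03,0,0,0,0.09],[-0.07,-0.07,0,0,0,0.18],[-0.1,-0.1,0,0,0,0.27],[-0.14,-0.13,0,0,0,0.36],[-0.17,-0.17,0,0,0,0.44],[-0.21,-0.2,0,0,0,0.53],[-0.24,-0.23,0,0,0,0.62],[-0.28,-0.27,0,0,0,0.71],[-0.31,-0.3,0,0,0,0.8],[-0.343,-0.333,-0.003,0,0,0.887]]
  claw: 0

```text
clock: 1.18
tool_pos: [0.2759, 0.4037, 0.4062]
eef_rot: [0.336, 0.942, 0.0, -0.0]
contact_force: [0.4, 0.4, -0.4]
opening: 1.003
finger_force: 0.0
```

>>> play_rows:
  rows:
    - [[-0.045,-0.015,0,0,0,0.09],[-0.09,-0.03,0,0,0,0.18],[-0.135,-0.045,0,0,0,0.27],[-0.18,-0.06,0,0,0,0.36],[-0.226,-0.076,0,0,0,0.44],[-0.27,-0.09,0,0,0,0.53],[-0.317,-0.107,0,0,0,0.62],[-0.36,-0.12,0,0,0,0.71],[-0.41,-0.138,0,0,0,0.8],[-0.453,-0.153,-0.004,0,0,0.887]]

```text
clock: 2.02
tool_pos: [0.4035, 0.2009, 0.4082]
eef_rot: [0.535, 0.845, -0.0, 0.0]
contact_force: [-0.4, -0.5, 0.1]
opening: 0.996
finger_force: 0.0
```

>>> play_rows:
  rows:
    - [[-0.047,0.006,0,0,0,0.09],[-0.095,0.011,0,0,0,0.18],[-0.14,0.017,0,0,0,0.27],[-0.19,0.022,0,0,0,0.36],[-0.237,0.028,0,0,0,0.44],[-0.285,0.034,0,0,0,0.53],[-0.33,0.039,0,0,0,0.62],[-0.38,0.045,0,0,0,0.71],[-0.43,0.05,0,0,0,0.8],[-0.475,0.056,-0.004,0,0,0.887],[-0.475,0.056,-0.004,0,0,0.887],[-0.475,0.056,-0.004,0,0,0.887]]

```text
clock: 3.02
tool_pos: [0.5304, -0.0011, 0.4102]
eef_rot: [0.708, 0.707, 0.0, 0.0]
contact_force: [-1.0, 0.3, 0.4]
opening: 0.998
finger_force: 0.0
```

```bash
cat >> h.py <<'E'
def wcal(s,d):
    T=np.eye(4);T[:3,:3]=R.from_quat(s["eef_rot"]).as_matrix();T[:3,3]=s["tool_pos"]
    d["world_to_cam"]=np.linalg.inv(T@np.array(d["mount"])); return d
E
python3 - <<'E'
from plant import *
from h import *
s=get_state(); d=wcal(s,snapshot("wrist")); cv2.imwrite("pics/w1.png",d["pixels"]); print(s["q"].round(2), rel(s,[.53,0,.41]).round(4))
for c,lo,hi in(("r",(0,150,60),(6,255,255)),("y",(18,150,100),(32,255,255)),("g",(50,120,60),(72,255,255)),("b",(108,120,50),(130,255,255))):
    for b in blobs(d["pixels"],lo,hi,100)[1]: print(c,b,onplane(d,b[1],.09).round(4))
E
```

```text
[-0.15  0.56  0.11  1.85 -0.09  0.73  0.  ] [ 0.0022 -0.0009  0.0004  0.0008  0.0004 -0.0032]
y (748, [301.4, 173.3], [287, 158, 30, 32]) [0.5493 0.0161 0.09  ]
y (877, [94.2, 327.7], [81, 299, 36, 57]) [ 0.2967 -0.1774  0.09  ]
y (302, [480.7, 331.5], [471, 303, 16, 53]) [ 0.7752 -0.1838  0.09  ]
y (2988, [426.6, 379.1], [257, 370, 303, 15]) [ 0.7194 -0.2606  0.09  ]
g (1137, [239.3, 14.1], [219, 0, 41, 33]) [0.4921 0.1592 0.09  ]
g (2790, [409.1, 23.2], [379, 0, 63, 53]) [0.643  0.1519 0.09  ]
g (327, [368.4, 44.1], [353, 8, 46, 60]) [0.6082 0.1353 0.09  ]
g (227, [256.6, 37.5], [229, 21, 39, 26]) [0.5068 0.1408 0.09  ]
g (963, [196.1, 178.9], [160, 162, 55, 52]) [0.4401 0.0104 0.09  ]
g (1940, [158.8, 209.2], [133, 186, 52, 48]) [ 0.3969 -0.0228  0.09  ]
b (1209, [239.5, 91.6], [221, 72, 38, 40]) [0.4892 0.0951 0.09  ]
b (407, [520.0, 158.0], [475, 153, 85, 11]) [0.7711 0.0316 0.09  ]
```

View pics/w1.png

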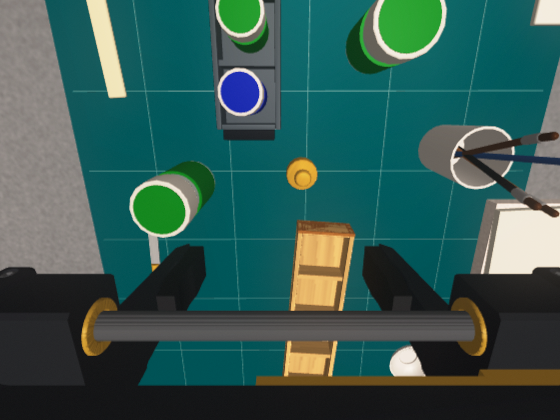

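```bash
python3 - <<'E'
from plant import *
from h import *
s=get_state(); d=wcal(s,snapshot("wrist")); t=snapshot("top")
def mask(im): return cv2.inRange(cv2.cvtColor(im,cv2.COLOR_BGR2HSV),(8,60,60),(24,230,255))
m=mask(d["pixels"]); m[:215]=0; m[:,:270]=0; m[:,365:]=0; m=cv2.morphologyEx(m,cv2.MORPH_CLOSE,np.ones((7,7)))
for v in (230,238,246,254,262,270,278,286,294,302):
    x=np.nonzero(m[v])[0]; a,b=onplane(d,(x[0],v),.038),onplane(d,(x[-1]+1,v),.038)
    print(v,x[0],x[-1],a.round(4)[:2],b.round(4)[:2],((a+b)/2).round(4)[:2])
v=np.nonzero(m[:,320])[0][0]; print("top edge",v,onplane(d,(320,v),.038).round(4))
m=mask(t["pixels"]); m[:,:325]=0
m=cv2.morphologyEx(m,cv2.MORPH_CLOSE,np.ones((5,5)))
for u in range(345,456,15):
    y=np.nonzero(m[180:245,u])[0]+180; a,b=onplane(t,(u,y[0]),.038),onplane(t,(u,y[-1]+1),.038)
    print(u,y[0],y[-1],a.round(4)[:2],b.round(4)[:2])
crop=cv2.resize(d["pixels"][210:310,260:380],None,fx=5,fy=5); cv2.imwrite("pics/w1c.png",crop)
E
```

```text
230 297 352 [ 0.5474 -0.0675] [ 0.6195 -0.0674] [ 0.5834 -0.0674]
238 296 354 [ 0.5462 -0.0787] [ 0.6229 -0.0786] [ 0.5846 -0.0787]
246 295 352 [ 0.5451 -0.0902] [ 0.6212 -0.0901] [ 0.5831 -0.0901]
254 295 351 [ 0.5452 -0.1018] [ 0.6207 -0.1017] [ 0.583  -0.1018]
262 294 350 [ 0.544  -0.1137] [ 0.6202 -0.1136] [ 0.5821 -0.1137]
270 293 348 [ 0.5428 -0.1258] [ 0.6184 -0.1257] [ 0.5806 -0.1258]
278 292 347 [ 0.5416 -0.1382] [ 0.6179 -0.1381] [ 0.5797 -0.1381]
286 291 346 [ 0.5403 -0.1508] [ 0.6173 -0.1506] [ 0.5788 -0.1507]
294 291 345 [ 0.5404 -0.1636] [ 0.6168 -0.1635] [ 0.5786 -0.1635]
302 290 344 [ 0.5391 -0.1767] [ 0.6163 -0.1765] [ 0.5777 -0.1766]
top edge 223 [ 0.5766 -0.0577  0.038 ]Traceback (most recent call last):
  File "<stdin>", line 13, in <module>
IndexError: index 0 is out of bounds for axis 0 with size 0
```

>>> play_rows:
  rows:
    - [[0.024,-0.01,0.01,0,0,0],[0.06,-0.026,0.03,0,0,0],[0.1,-0.043,0.07,0,0,0],[0.14,-0.06,0.11,0,0,0],[0.17,-0.073,0.15,0,0,0],[0.185,-0.08,0.19,0,0,0],[0.19,-0.082,0.22,0,0,0],[0.191,-0.082,0.25,0,0,0],[0.191,-0.082,0.27,0,0,0],[0.191,-0.082,0.29,0,0,0],[0.191,-0.082,0.31,0,0,0],[0.191,-0.082,0.33,0,0,0],[0.191,-0.082,0.345,0,0,0],[0.191,-0.082,0.357,0,0,0],[0.191,-0.082,0.365,0,0,0],[0.191,-0.082,0.368,0,0,0],[0.191,-0.082,0.368,0,0,0],[0.191,-0.082,0.368,0,0,0]]

```text
clock: 4.67
tool_pos: [0.4892, 0.0953, 0.2264]
eef_rot: [0.707, 0.707, 0.0, 0.0]
contact_force: [-0.8, 0.6, -0.1]
opening: 1.002
finger_force: 0.0
```

>>> play_rows:
  rows:
    - [[0,0,0,0,0,0],[0,0,0,0,0,0],[0,0,0,0,0,0],[0,0,0,0,0,0],[0,0,0,0,0,0],[0,0,0,0,0,0],[0,0,0,0,0,0],[0,0,0,0,0,0],[0,0,0,0,0,0]]
  claw: 1
  squeeze: 15

```text
clock: 5.42
tool_pos: [0.489, 0.0954, 0.2262]
eef_rot: [0.707, 0.707, -0.0, -0.0]
contact_force: [-0.3, 0.2, 1.0]
opening: 0.491
finger_force: 15.0
```

>>> play_rows:
  rows:
    - [[0,0,-0.01,0,0,0],[0,0,-0.03,0,0,0],[0,0,-0.06,0,0,0],[0,0,-0.1,0,0,0],[0,0,-0.14,0,0,0],[0,0,-0.18,0,0,0],[0,0,-0.21,0,0,0],[0,0,-0.23,0,0,0],[0,0,-0.24,0,0,0],[0,0,-0.24,0,0,0]]
  squeeze: 25

```text
clock: 6.25
tool_pos: [0.4892, 0.0954, 0.3477]
eef_rot: [0.707, 0.707, 0.001, 0.001]
contact_force: [0.4, 0.2, -1.3]
opening: 0.488
finger_force: 25.0
```

>>> play_rows:
  rows:
    - [[-0.008,0.0015,0,0,0,0],[-0.03,0.006,0,0,0,0],[-0.065,0.012,0,0,0,0],[-0.115,0.022,0,0,0,0],[-0.17,0.032,0,0,0,0],[-0.225,0.043,0,0,0,0],[-0.28,0.053,0,0,0,0],[-0.335,0.064,0,0,0,0],[-0.39,0.074,0,0,0,0],[-0.445,0.084,0,0,0,0],[-0.5,0.095,0,0,0,0],[-0.555,0.105,0,0,0,0],[-0.61,0.116,0,0,0,0],[-0.665,0.126,0,0,0,0],[-0.715,0.136,0,0,0,0],[-0.76,0.144,0,0,0,0],[-0.79,0.15,0,0,0,0],[-0.808,0.153,0,0,0,0],[-0.817,0.155,0,0,0,0],[-0.817,0.155,0,0,0,0]]

```text
clock: 7.92
tool_pos: [0.5662, -0.3142, 0.3453]
eef_rot: [0.707, 0.707, -0.0, -0.001]
contact_force: [0.3, 0.4, -1.8]
opening: 0.493
finger_force: 25.0
```

```bash
python3 - <<'E'
from plant import *
from h import *
s=get_state(); d=wcal(s,snapshot("wrist")); im=d["pixels"].copy(); print(rel(s,[.5668,-.3127,.346]).round(4))
K,T=d["camera_matrix"],d["world_to_cam"]
c=np.array([.5742,-.211]); a=-.073; Q=np.array([[np.cos(a),-np.sin(a)],[np.sin(a),np.cos(a)]])
for y in(-.102,-.034,.034,.102):
    P=np.c_[(c+ (Q@np.array([[-.031,.031,.031,-.031],[y-.031,y-.031,y+.031,y+.031]])).T),np.full(4,.038)]
    q=(T[:3,:3]@P.T+T[:3,3:]); q=K@q; q=(q[:2]/q[2]).T
    cv2.polylines(im,[q.round().astype(np.int32)],True,(255,0,255),1)
cv2.imwrite("pics/w2.png",im)
E
```

```text
[ 0.0029  0.0012 -0.0014 -0.0028 -0.0006 -0.0021]
```

View pics/w2.png

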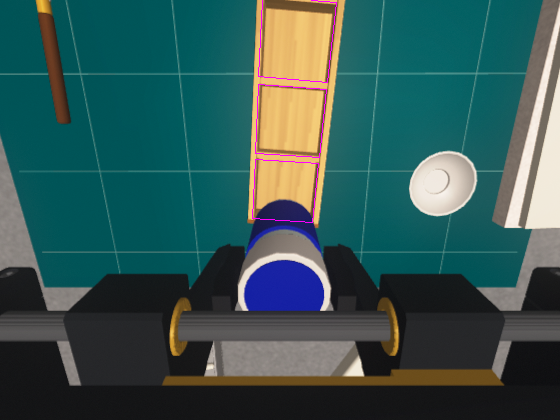

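The blue jar is held upright at (285,290). The projected compartments match the rack to within about 2 px, with the fourth one directly under the jar. I'll lower it now.

>>> play_rows:
  rows:
    - [[0.001,0.001,0.01,0,0,0],[0.002,0.001,0.03,0,0,0],[0.003,0.002,0.06,0,0,0],[0.003,0.002,0.09,0,0,0],[0.003,0.002,0.12,0,0,0],[0.003,0.002,0.15,0,0,0],[0.003,0.002,0.175,0,0,0],[0.003,0.002,0.195,0,0,0],[0.003,0.002,0.21,0,0,0],[0.003,0.002,0.22,0,0,0],[0.003,0.002,0.226,0,0,0],[0.003,0.002,0.23,0,0,0],[0.003,0.002,0.233,0,0,0],[0.003,0.002,0.235,0,0,0],[0.003,0.002,0.236,0,0,0],[0.003,0.002,0.237,0,0,0],[0.003,0.002,0.237,0,0,0],[0.003,0.002,0.237,0,0,0]]

```text
clock: 9.47
tool_pos: [0.5678, -0.3116, 0.2279]
eef_rot: [0.707, 0.707, 0.0, 0.0]
contact_force: [-0.3, -0.4, -1.9]
opening: 0.494
finger_force: 25.0
```

>>> play_rows:
  rows:
    - [[0,0,0.001,0,0,0],[0,0,0.002,0,0,0],[0,0,0.003,0,0,0],[0,0,0.003,0,0,0],[0,0,0.003,0,0,0]]

```text
clock: 9.88
tool_pos: [0.5678, -0.3116, 0.2263]
eef_rot: [0.707, 0.707, 0.0, 0.0]
contact_force: [-0.3, -0.3, -0.1]
opening: 0.491
finger_force: 25.0
```

>>> play_rows:
  rows:
    - [[0,0,0.001,0,0,0],[0,0,0.001,0,0,0],[0,0,0.001,0,0,0]]

```text
clock: 10.13
tool_pos: [0.5678, -0.3116, 0.2263]
eef_rot: [0.707, 0.707, 0.0, 0.0]
contact_force: [-2.2, 1.4, 5.1]
opening: 0.489
finger_force: 25.0
```

>>> play_rows:
  rows:
    - [[0,0,0,0,0,0],[0,0,0,0,0,0],[0,0,0,0,0,0],[0,0,0,0,0,0],[0,0,0,0,0,0],[0,0,0,0,0,0],[0,0,0,0,0,0],[0,0,0,0,0,0],[0,0,-0.02,0,0,0],[0,0,-0.05,0,0,0],[0,0,-0.09,0,0,0],[0,0,-0.13,0,0,0],[0,0,-0.17,0,0,0],[0,0,-0.2,0,0,0],[0,0,-0.2,0,0,0]]
  claw: 0

```text
clock: 11.38
tool_pos: [0.5688, -0.3122, 0.3298]
eef_rot: [0.707, 0.707, 0.001, 0.003]
contact_force: [0.4, -0.1, -0.0]
opening: 0.999
finger_force: 0.0
```

>>> play_rows:
  rows:
    - [[0.02,-0.003,0,0,0,0],[0.06,-0.01,0,0,0,0],[0.12,-0.02,0,0,0,0],[0.18,-0.029,0,0,0,0],[0.24,-0.038,0,0,0,0],[0.3,-0.048,0,0,0,0],[0.36,-0.058,0,0,0,0],[0.42,-0.067,0,0,0,0],[0.48,-0.077,0,0,0,0],[0.54,-0.086,0,0,0,0],[0.6,-0.096,0,0,0,0],[0.66,-0.106,0,0,0,0],[0.72,-0.115,0,0,0,0],[0.78,-0.125,0,0,0,0],[0.84,-0.135,0,0,0,0],[0.89,-0.143,0,0,0,0],[0.925,-0.148,0,0,0,0],[0.949,-0.152,0,0,0,0],[0.949,-0.152,0,0,0,0],[0.949,-0.152,0,0,0,0]]

```text
clock: 13.05
tool_pos: [0.4906, 0.1634, 0.3249]
eef_rot: [0.706, 0.708, -0.001, -0.0]
contact_force: [0.0, -0.3, -0.5]
opening: 0.998
finger_force: 0.0
```

```bash
python3 - <<'E'
from plant import *
from h import *
s=get_state(); print(s["tool_pos"].round(4),rel(s,[.492,.1628,.226]).round(4)); d=wcal(s,snapshot("wrist")); sc=snapshot("scene"); cv2.imwrite("pics/s2.png",sc["pixels"]); cv2.imwrite("pics/w3.png",d["pixels"])
for c,lo,hi in(("r",(0,150,60),(6,255,255)),("y",(18,150,100),(32,255,255)),("g",(50,120,60),(72,255,255)),("b",(108,120,50),(130,255,255))):
    for b in blobs(d["pixels"],lo,hi,300)[1]: print(c,b,onplane(d,b[1],.09).round(4))
    for b in blobs(sc["pixels"],lo,hi,60)[1]: print(" scene",c,b,onplane(sc,b[1],.09).round(4))
E
```

```text
[0.4906 0.1634 0.3249] [-0.001   0.0032  0.1978 -0.0041  0.0015  0.0049]
r (2139, [285.8, 130.0], [261, 104, 51, 53]) [0.492  0.2297 0.09  ]
 scene r (126, [362.8, 160.5], [355, 156, 16, 10]) [0.4929 0.229  0.09  ]
 scene r (193, [360.2, 180.5], [351, 170, 21, 18]) [0.5577 0.2082 0.09  ]
y (2669, [283.5, 24.8], [255, 0, 58, 55]) [0.4902 0.2948 0.09  ]
y (855, [391.5, 59.9], [376, 43, 32, 35]) [0.5613 0.2747 0.09  ]
y (355, [366.2, 71.1], [358, 49, 26, 36]) [0.5453 0.2679 0.09  ]
y (354, [284.1, 65.0], [260, 50, 50, 24]) [0.4907 0.2715 0.09  ]
y (876, [94.2, 327.8], [81, 299, 36, 57]) [0.3231 0.059  0.09  ]
y (301, [480.7, 331.6], [472, 303, 15, 53]) [0.6654 0.0565 0.09  ]
y (2961, [427.9, 379.1], [257, 370, 303, 15]) [0.6271 0.0015 0.09  ]
 scene y (128, [391.3, 157.4], [384, 153, 16, 10]) [0.4915 0.2956 0.09  ]
 scene y (231, [387.5, 177.5], [379, 166, 21, 19]) [0.5567 0.2695 0.09  ]
 scene y (60, [391.8, 193.9], [387, 191, 11, 7]) [0.6084 0.2652 0.09  ]
 scene y (127, [389.2, 208.4], [383, 200, 15, 15]) [0.6498 0.2486 0.09  ]
 scene y (271, [266.4, 212.9], [258, 202, 17, 22]) [ 0.6
[... 411 characters left out ...]
0.3759 -0.0134  0.09  ]
 scene g (501, [254.5, 169.5], [241, 152, 26, 30]) [ 0.4886 -0.0175  0.09  ]
 scene g (121, [334.0, 163.3], [327, 159, 15, 10]) [0.4931 0.1626 0.09  ]
 scene g (198, [332.8, 183.2], [324, 173, 20, 17]) [0.5578 0.1475 0.09  ]
 scene g (322, [341.3, 199.0], [330, 191, 24, 17]) [0.6086 0.156  0.09  ]
 scene g (555, [339.0, 231.7], [325, 212, 30, 33]) [0.6992 0.133  0.09  ]
 scene b (1151, [397.1, 10.1], [364, 0, 71, 27]) [-0.2203  0.5064  0.09  ]
 scene b (270, [417.0, 20.9], [382, 15, 59, 12]) [-0.1388  0.5476  0.09  ]
 scene b (159, [118.0, 207.7], [110, 202, 17, 12]) [ 0.5684 -0.312   0.09  ]
 scene b (240, [125.8, 228.2], [112, 215, 25, 20]) [ 0.6302 -0.2911  0.09  ]
```

View pics/s2.png

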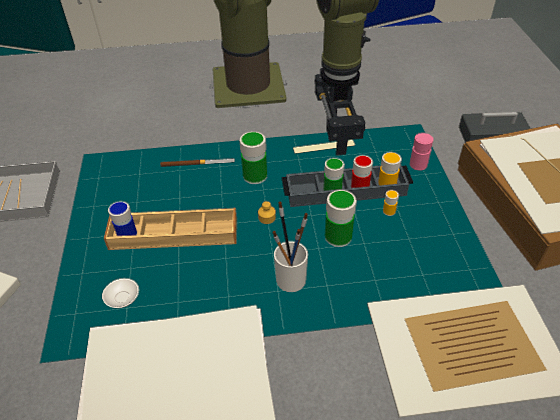

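The blue jar stands upright in the rack's fourth compartment, cap at (118,208), and nothing else has moved. The green jar is next.

>>> play_rows:
  rows:
    - [[0,0.001,0.015,0,0,0],[0,0.002,0.04,0,0,0],[0,0.003,0.07,0,0,0],[0,0.003,0.1,0,0,0],[0,0.003,0.13,0,0,0],[0,0.003,0.155,0,0,0],[0,0.003,0.175,0,0,0],[0,0.003,0.19,0,0,0],[0,0.003,0.198,0,0,0],[0,0.003,0.198,0,0,0],[0,0.003,0.198,0,0,0]]

```text
clock: 14.07
tool_pos: [0.4932, 0.1627, 0.2268]
eef_rot: [0.707, 0.707, 0.0, 0.0]
contact_force: [-0.5, 0.9, -0.0]
opening: 0.997
finger_force: 0.0
```

>>> play_rows:
  rows:
    - [[0,0,0,0,0,0],[0,0,0,0,0,0],[0,0,0,0,0,0],[0,0,0,0,0,0],[0,0,0,0,0,0],[0,0,0,0,0,0],[0,0,0,0,0,0],[0,0,0,0,0,0],[0,0,0,0,0,0]]
  claw: 1
  squeeze: 25

```text
clock: 14.82
tool_pos: [0.4929, 0.1629, 0.2267]
eef_rot: [0.707, 0.707, -0.0, -0.0]
contact_force: [-0.9, -0.6, 1.5]
opening: 0.492
finger_force: 24.9
```

>>> play_rows:
  rows:
    - [[0,0,-0.01,0,0,0],[0,0,-0.03,0,0,0],[0,0,-0.06,0,0,0],[0,0,-0.1,0,0,0],[0,0,-0.14,0,0,0],[0,0,-0.18,0,0,0],[0,0,-0.21,0,0,0],[0,0,-0.23,0,0,0],[0,0,-0.24,0,0,0],[0,0,-0.24,0,0,0]]

```text
clock: 15.65
tool_pos: [0.4932, 0.1629, 0.3478]
eef_rot: [0.707, 0.707, 0.001, 0.0]
contact_force: [-0.7, 0.4, -0.7]
opening: 0.496
finger_force: 25.0
```

>>> play_rows:
  rows:
    - [[-0.008,0.0015,0,0,0,0],[-0.03,0.006,0,0,0,0],[-0.065,0.012,0,0,0,0],[-0.115,0.022,0,0,0,0],[-0.17,0.032,0,0,0,0],[-0.225,0.043,0,0,0,0],[-0.28,0.054,0,0,0,0],[-0.335,0.065,0,0,0,0],[-0.39,0.075,0,0,0,0],[-0.445,0.086,0,0,0,0],[-0.5,0.097,0,0,0,0],[-0.555,0.107,0,0,0,0],[-0.61,0.118,0,0,0,0],[-0.665,0.129,0,0,0,0],[-0.715,0.138,0,0,0,0],[-0.76,0.147,0,0,0,0],[-0.79,0.153,0,0,0,0],[-0.808,0.156,0,0,0,0],[-0.816,0.158,0,0,0,0],[-0.816,0.158,0,0,0,0]]

```text
clock: 17.32
tool_pos: [0.5717, -0.2461, 0.3459]
eef_rot: [0.707, 0.707, -0.0, -0.001]
contact_force: [-0.1, -0.3, -1.6]
opening: 0.49
finger_force: 25.0
```

>>> play_rows:
  rows:
    - [[0,0,0.01,0,0,0],[0,0,0.03,0,0,0],[0,0,0.06,0,0,0],[0,0,0.06,0,0,0],[0,0,0.06,0,0,0]]

```text
clock: 17.73
tool_pos: [0.5719, -0.2437, 0.3155]
eef_rot: [0.706, 0.708, -0.0, -0.002]
contact_force: [0.1, -0.0, -1.1]
opening: 0.49
finger_force: 25.0
```

>>> play_rows:
  rows:
    - [[0,0,0.01,0,0,0],[0,0,0.03,0,0,0],[0,0,0.06,0,0,0],[0,0,0.09,0,0,0],[0,0,0.115,0,0,0],[0,0,0.135,0,0,0],[0,0,0.15,0,0,0],[0,0,0.16,0,0,0],[0,0,0.167,0,0,0],[0,0,0.171,0,0,0],[0,0,0.174,0,0,0],[0,0,0.176,0,0,0],[0,0,0.177,0,0,0],[0,0,0.177,0,0,0],[0,0,0.177,0,0,0]]

```text
clock: 18.98
tool_pos: [0.5724, -0.2451, 0.2285]
eef_rot: [0.707, 0.707, 0.0, 0.0]
contact_force: [-0.3, -0.6, -0.2]
opening: 0.496
finger_force: 25.0
```

>>> play_rows:
  rows:
    - [[0,0,0.001,0,0,0],[0,0,0.001,0,0,0],[0,0,0.001,0,0,0]]

```text
clock: 19.23
tool_pos: [0.5723, -0.245, 0.2277]
eef_rot: [0.707, 0.707, 0.0, -0.0]
contact_force: [0.2, 0.5, -0.8]
opening: 0.488
finger_force: 25.0
```

>>> play_rows:
  rows:
    - [[0,0,0.001,0,0,0],[0,0,0.002,0,0,0],[0,0,0.002,0,0,0],[0,0,0.002,0,0,0]]

```text
clock: 19.57
tool_pos: [0.5723, -0.2451, 0.2268]
eef_rot: [0.707, 0.707, 0.0, 0.0]
contact_force: [-0.3, -0.1, 0.2]
opening: 0.492
finger_force: 24.9
```

>>> play_rows:
  rows:
    - [[0,0,0.001,0,0,0],[0,0,0.002,0,0,0],[0,0,0.002,0,0,0],[0,0,0.002,0,0,0]]

```text
clock: 19.9
tool_pos: [0.5723, -0.2452, 0.2267]
eef_rot: [0.707, 0.707, 0.0, 0.0]
contact_force: [-2.8, 0.8, 7.8]
opening: 0.49
finger_force: 24.9
```

>>> play_rows:
  rows:
    - [[0,0,0,0,0,0],[0,0,0,0,0,0],[0,0,0,0,0,0],[0,0,0,0,0,0],[0,0,0,0,0,0],[0,0,0,0,0,0],[0,0,0,0,0,0],[0,0,0,0,0,0],[0,0,-0.02,0,0,0],[0,0,-0.05,0,0,0],[0,0,-0.09,0,0,0],[0,0,-0.13,0,0,0],[0,0,-0.17,0,0,0],[0,0,-0.2,0,0,0],[0,0,-0.2,0,0,0]]
  claw: 0

```text
clock: 21.15
tool_pos: [0.5733, -0.2457, 0.3297]
eef_rot: [0.707, 0.707, 0.001, 0.003]
contact_force: [-0.2, -0.3, 0.6]
opening: 1.002
finger_force: 0.0
```

>>> play_rows:
  rows:
    - [[0.02,-0.003,0,0,0,0],[0.06,-0.01,0,0,0,0],[0.12,-0.02,0,0,0,0],[0.18,-0.03,0,0,0,0],[0.24,-0.04,0,0,0,0],[0.3,-0.05,0,0,0,0],[0.36,-0.06,0,0,0,0],[0.42,-0.071,0,0,0,0],[0.48,-0.081,0,0,0,0],[0.54,-0.091,0,0,0,0],[0.6,-0.101,0,0,0,0],[0.66,-0.112,0,0,0,0],[0.72,-0.122,0,0,0,0],[0.78,-0.132,0,0,0,0],[0.84,-0.142,0,0,0,0],[0.89,-0.151,0,0,0,0],[0.925,-0.157,0,0,0,0],[0.949,-0.161,0,0,0,0],[0.949,-0.161,0,0,0,0],[0.949,-0.161,0,0,0,0]]

```text
clock: 22.82
tool_pos: [0.491, 0.2292, 0.3251]
eef_rot: [0.707, 0.708, -0.001, 0.0]
contact_force: [-0.9, -0.2, -0.4]
opening: 0.996
finger_force: 0.0
```

>>> play_rows:
  rows:
    - [[0,0,0.015,0,0,0],[0,0,0.04,0,0,0],[0,0,0.07,0,0,0],[0,0,0.1,0,0,0],[0,0,0.1,0,0,0],[0,0,0.1,0,0,0]]

```text
clock: 23.32
tool_pos: [0.4916, 0.2277, 0.275]
eef_rot: [0.708, 0.706, -0.001, -0.0]
contact_force: [0.5, -0.1, -0.5]
opening: 0.999
finger_force: 0.0
```

>>> play_rows:
  rows:
    - [[0,0,0.015,0,0,0],[0,0,0.04,0,0,0],[0,0,0.065,0,0,0],[0,0,0.085,0,0,0],[0,0,0.095,0,0,0],[0,0,0.097,0,0,0],[0,0,0.097,0,0,0],[0,0,0.097,0,0,0]]

```text
clock: 23.98
tool_pos: [0.4918, 0.2294, 0.2277]
eef_rot: [0.707, 0.707, 0.0, 0.0]
contact_force: [-0.0, 0.1, 0.0]
opening: 1.001
finger_force: 0.0
```

>>> play_rows:
  rows:
    - [[0,0,0,0,0,0],[0,0,0,0,0,0],[0,0,0,0,0,0],[0,0,0,0,0,0],[0,0,0,0,0,0],[0,0,0,0,0,0],[0,0,0,0,0,0],[0,0,0,0,0,0],[0,0,0,0,0,0]]
  claw: 1
  squeeze: 25

```text
clock: 24.73
tool_pos: [0.4915, 0.2294, 0.2273]
eef_rot: [0.707, 0.707, 0.0, -0.0]
contact_force: [-0.1, -0.7, 0.6]
opening: 0.493
finger_force: 25.0
```

>>> play_rows:
  rows:
    - [[0,0,-0.01,0,0,0],[0,0,-0.03,0,0,0],[0,0,-0.06,0,0,0],[0,0,-0.1,0,0,0],[0,0,-0.14,0,0,0],[0,0,-0.18,0,0,0],[0,0,-0.21,0,0,0],[0,0,-0.23,0,0,0],[0,0,-0.24,0,0,0],[0,0,-0.24,0,0,0]]

```text
clock: 25.57
tool_pos: [0.4917, 0.2294, 0.3483]
eef_rot: [0.707, 0.707, 0.001, 0.0]
contact_force: [-0.6, -0.3, -1.9]
opening: 0.492
finger_force: 25.0
```

>>> play_rows:
  rows:
    - [[-0.008,0.0015,0,0,0,0],[-0.03,0.006,0,0,0,0],[-0.065,0.013,0,0,0,0],[-0.115,0.024,0,0,0,0],[-0.17,0.036,0,0,0,0],[-0.225,0.047,0,0,0,0],[-0.28,0.059,0,0,0,0],[-0.335,0.07,0,0,0,0],[-0.39,0.082,0,0,0,0],[-0.445,0.094,0,0,0,0],[-0.5,0.105,0,0,0,0],[-0.555,0.117,0,0,0,0],[-0.61,0.128,0,0,0,0],[-0.665,0.14,0,0,0,0],[-0.715,0.15,0,0,0,0],[-0.76,0.16,0,0,0,0],[-0.79,0.166,0,0,0,0],[-0.806,0.169,0,0,0,0],[-0.813,0.171,0,0,0,0],[-0.813,0.171,0,0,0,0]]

```text
clock: 27.23
tool_pos: [0.5768, -0.1778, 0.3465]
eef_rot: [0.707, 0.707, -0.0, -0.001]
contact_force: [-0.6, 0.7, -1.9]
opening: 0.49
finger_force: 25.0
```

>>> play_rows:
  rows:
    - [[0,0,0.01,0,0,0],[0,0,0.03,0,0,0],[0,0,0.06,0,0,0],[0,0,0.06,0,0,0],[0,0,0.06,0,0,0]]

```text
clock: 27.65
tool_pos: [0.5768, -0.1758, 0.316]
eef_rot: [0.706, 0.708, -0.001, -0.001]
contact_force: [0.1, 0.4, -0.9]
opening: 0.492
finger_force: 25.0
```

>>> play_rows:
  rows:
    - [[0,0,0.01,0,0,0],[0,0,0.03,0,0,0],[0,0,0.06,0,0,0],[0,0,0.09,0,0,0],[0,0,0.115,0,0,0],[0,0,0.135,0,0,0],[0,0,0.15,0,0,0],[0,0,0.16,0,0,0],[0,0,0.167,0,0,0],[0,0,0.171,0,0,0],[0,0,0.174,0,0,0],[0,0,0.176,0,0,0],[0,0,0.177,0,0,0],[0,0,0.178,0,0,0],[0,0,0.178,0,0,0],[0,0,0.178,0,0,0]]

```text
clock: 28.98
tool_pos: [0.5773, -0.1771, 0.2284]
eef_rot: [0.707, 0.707, 0.0, 0.0]
contact_force: [-0.3, 0.1, -2.0]
opening: 0.494
finger_force: 25.0
```

>>> play_rows:
  rows:
    - [[0,0,0.001,0,0,0],[0,0,0.002,0,0,0],[0,0,0.002,0,0,0],[0,0,0.002,0,0,0]]

```text
clock: 29.32
tool_pos: [0.5773, -0.177, 0.2273]
eef_rot: [0.707, 0.707, 0.0, 0.0]
contact_force: [-0.6, -0.7, -0.7]
opening: 0.491
finger_force: 25.0
```

>>> play_rows:
  rows:
    - [[0,0,0.001,0,0,0],[0,0,0.002,0,0,0],[0,0,0.002,0,0,0],[0,0,0.002,0,0,0]]

```text
clock: 29.65
tool_pos: [0.5772, -0.1771, 0.2272]
eef_rot: [0.707, 0.707, 0.0, 0.0]
contact_force: [-2.6, 0.4, 7.6]
opening: 0.495
finger_force: 25.0
```

>>> play_rows:
  rows:
    - [[0,0,0,0,0,0],[0,0,0,0,0,0],[0,0,0,0,0,0],[0,0,0,0,0,0],[0,0,0,0,0,0],[0,0,0,0,0,0],[0,0,0,0,0,0],[0,0,0,0,0,0],[0,0,-0.02,0,0,0],[0,0,-0.05,0,0,0],[0,0,-0.09,0,0,0],[0,0,-0.13,0,0,0],[0,0,-0.17,0,0,0],[0,0,-0.2,0,0,0],[0,0,-0.2,0,0,0]]
  claw: 0

```text
clock: 30.9
tool_pos: [0.5783, -0.1775, 0.3301]
eef_rot: [0.707, 0.707, 0.002, 0.003]
contact_force: [0.6, -0.4, -0.4]
opening: 0.999
finger_force: 0.0
```

>>> play_rows:
  rows:
    - [[0.02,-0.003,0,0,0,0],[0.06,-0.01,0,0,0,0],[0.12,-0.022,0,0,0,0],[0.18,-0.033,0,0,0,0],[0.24,-0.044,0,0,0,0],[0.3,-0.055,0,0,0,0],[0.36,-0.066,0,0,0,0],[0.42,-0.077,0,0,0,0],[0.48,-0.088,0,0,0,0],[0.54,-0.099,0,0,0,0],[0.6,-0.11,0,0,0,0],[0.66,-0.121,0,0,0,0],[0.72,-0.132,0,0,0,0],[0.78,-0.143,0,0,0,0],[0.84,-0.154,0,0,0,0],[0.89,-0.163,0,0,0,0],[0.925,-0.17,0,0,0,0],[0.946,-0.174,0,0,0,0],[0.946,-0.174,0,0,0,0],[0.946,-0.174,0,0,0,0]]

```text
clock: 32.57
tool_pos: [0.4895, 0.2955, 0.3256]
eef_rot: [0.707, 0.707, -0.001, 0.0]
contact_force: [0.1, -0.5, -0.5]
opening: 0.999
finger_force: 0.0
```

```bash
python3 - <<'E'
from plant import *
from h import *
t=snapshot("top"); sc=snapshot("scene"); s=get_state(); d=wcal(s,snapshot("wrist")); cv2.imwrite("pics/s3.png",sc["pixels"])
print("decoy",tri(t,(173.7,206.8),sc,(391.8,193.9)))
for b in blobs(d["pixels"],(18,150,100),(32,255,255),300)[1]: print(b,onplane(d,b[1],.09).round(4))
for c,lo,hi in(("r",(0,150,60),(6,255,255)),("g",(50,120,60),(72,255,255)),("b",(108,120,50),(130,255,255))):
    for b in blobs(sc["pixels"],lo,hi,60)[1]: 
        if b[1][0]<240 : print(c,b,onplane(sc,b[1],.09).round(4))
E
```

```text
decoy (array([0.5723057 , 0.27963605, 0.05357258]), np.float64(0.00037137109866951934))
(547, [283.3, 178.1], [260, 168, 47, 28]) [0.4905 0.3251 0.09  ]
(357, [358.4, 198.4], [347, 189, 32, 30]) [0.5477 0.3092 0.09  ]
(1648, [282.8, 214.0], [260, 192, 47, 45]) [0.4901 0.2966 0.09  ]
(517, [374.1, 218.2], [361, 206, 27, 25]) [0.5612 0.293  0.09  ]
(889, [94.3, 327.5], [81, 299, 36, 57]) [0.3222 0.1897 0.09  ]
(300, [480.7, 331.6], [472, 303, 15, 53]) [0.6662 0.1848 0.09  ]
(2968, [428.4, 379.1], [256, 370, 304, 15]) [0.6279 0.1296 0.09  ]
r (162, [182.7, 204.6], [175, 199, 17, 12]) [ 0.5783 -0.177   0.09  ]
r (221, [187.8, 225.2], [175, 213, 23, 20]) [ 0.6393 -0.1665  0.09  ]
g (153, [150.3, 205.8], [142, 200, 17, 12]) [ 0.5723 -0.2448  0.09  ]
g (226, [156.7, 226.7], [144, 214, 23, 20]) [ 0.6347 -0.2291  0.09  ]
b (158, [118.0, 207.8], [110, 202, 17, 12]) [ 0.5687 -0.312   0.09  ]
b (241, [125.8, 228.2], [112, 215, 25, 21]) [ 0.6302 -0.2911  0.09  ]
```

>>> play_rows:
  rows:
    - [[0,0.001,0.015,0,0,0],[0,0.001,0.04,0,0,0],[0,0.001,0.07,0,0,0],[0,0.001,0.1,0,0,0],[0,0.001,0.13,0,0,0],[0,0.001,0.155,0,0,0],[0,0.001,0.175,0,0,0],[0,0.001,0.19,0,0,0],[0,0.001,0.198,0,0,0],[0,0.001,0.198,0,0,0],[0,0.001,0.198,0,0,0]]

```text
clock: 33.63
tool_pos: [0.4907, 0.2958, 0.2274]
eef_rot: [0.707, 0.707, 0.0, 0.0]
contact_force: [-0.2, -0.9, -0.4]
opening: 0.999
finger_force: 0.0
```

>>> play_rows:
  rows:
    - [[0,0,0,0,0,0],[0,0,0,0,0,0],[0,0,0,0,0,0],[0,0,0,0,0,0],[0,0,0,0,0,0],[0,0,0,0,0,0],[0,0,0,0,0,0],[0,0,0,0,0,0],[0,0,0,0,0,0]]
  claw: 1
  squeeze: 25

```text
clock: 34.38
tool_pos: [0.4904, 0.2959, 0.2273]
eef_rot: [0.707, 0.707, -0.0, -0.0]
contact_force: [-0.3, -0.4, 0.4]
opening: 0.491
finger_force: 25.0
```

>>> play_rows:
  rows:
    - [[0,0,-0.01,0,0,0],[0,0,-0.03,0,0,0],[0,0,-0.06,0,0,0],[0,0,-0.1,0,0,0],[0,0,-0.14,0,0,0],[0,0,-0.18,0,0,0],[0,0,-0.21,0,0,0],[0,0,-0.23,0,0,0],[0,0,-0.24,0,0,0],[0,0,-0.24,0,0,0]]

```text
clock: 35.22
tool_pos: [0.4907, 0.296, 0.3484]
eef_rot: [0.707, 0.707, 0.001, 0.0]
contact_force: [0.2, 0.1, -1.1]
opening: 0.493
finger_force: 25.0
```

>>> play_rows:
  rows:
    - [[-0.008,0.002,0,0,0,0],[-0.03,0.007,0,0,0,0],[-0.065,0.015,0,0,0,0],[-0.115,0.026,0,0,0,0],[-0.17,0.038,0,0,0,0],[-0.225,0.051,0,0,0,0],[-0.28,0.063,0,0,0,0],[-0.335,0.076,0,0,0,0],[-0.39,0.088,0,0,0,0],[-0.445,0.1,0,0,0,0],[-0.5,0.113,0,0,0,0],[-0.555,0.125,0,0,0,0],[-0.61,0.138,0,0,0,0],[-0.665,0.15,0,0,0,0],[-0.715,0.161,0,0,0,0],[-0.76,0.171,0,0,0,0],[-0.79,0.178,0,0,0,0],[-0.805,0.182,0,0,0,0],[-0.811,0.183,0,0,0,0],[-0.811,0.183,0,0,0,0]]

```text
clock: 36.88
tool_pos: [0.5817, -0.1102, 0.3465]
eef_rot: [0.707, 0.707, -0.0, -0.001]
contact_force: [0.1, 0.6, -2.0]
opening: 0.492
finger_force: 25.0
```

>>> play_rows:
  rows:
    - [[0,0,0.01,0,0,0],[0,0,0.03,0,0,0],[0,0,0.06,0,0,0],[0,0,0.06,0,0,0],[0,0,0.06,0,0,0]]

```text
clock: 37.3
tool_pos: [0.5817, -0.1084, 0.316]
eef_rot: [0.706, 0.708, -0.001, -0.001]
contact_force: [-0.6, -0.2, -0.5]
opening: 0.495
finger_force: 25.0
```

>>> play_rows:
  rows:
    - [[0,0,0.01,0,0,0],[0,0,0.03,0,0,0],[0,0,0.06,0,0,0],[0,0,0.09,0,0,0],[0,0,0.115,0,0,0],[0,0,0.135,0,0,0],[0,0,0.15,0,0,0],[0,0,0.16,0,0,0],[0,0,0.167,0,0,0],[0,0,0.171,0,0,0],[0,0,0.174,0,0,0],[0,0,0.176,0,0,0],[0,0,0.177,0,0,0],[0,0,0.178,0,0,0],[0,0,0.178,0,0,0],[0,0,0.178,0,0,0]]

```text
clock: 38.63
tool_pos: [0.5823, -0.1096, 0.2284]
eef_rot: [0.707, 0.707, 0.0, 0.0]
contact_force: [0.2, -0.2, -2.0]
opening: 0.492
finger_force: 25.0
```

>>> play_rows:
  rows:
    - [[0,0,0.001,0,0,0],[0,0,0.002,0,0,0],[0,0,0.002,0,0,0],[0,0,0.002,0,0,0]]

```text
clock: 38.97
tool_pos: [0.5822, -0.1096, 0.2273]
eef_rot: [0.707, 0.707, 0.0, 0.0]
contact_force: [0.3, 0.1, -0.1]
opening: 0.494
finger_force: 25.0
```

>>> play_rows:
  rows:
    - [[0,0,0.001,0,0,0],[0,0,0.002,0,0,0],[0,0,0.002,0,0,0],[0,0,0.002,0,0,0]]

```text
clock: 39.3
tool_pos: [0.5822, -0.1096, 0.2272]
eef_rot: [0.707, 0.707, 0.0, 0.0]
contact_force: [-1.9, 0.6, 7.1]
opening: 0.489
finger_force: 25.0
```

Firm contact with the floor, so I'll release, rise, and move clear of the rack.

>>> play_rows:
  rows:
    - [[0,0,0,0,0,0],[0,0,0,0,0,0],[0,0,0,0,0,0],[0,0,0,0,0,0],[0,0,0,0,0,0],[0,0,0,0,0,0],[0,0,0,0,0,0],[0,0,0,0,0,0],[0,0,-0.02,0,0,0],[0,0,-0.05,0,0,0],[0,0,-0.09,0,0,0],[0,0,-0.13,0,0,0],[0,0,-0.18,0,0,0],[0,0,-0.23,0,0,0],[0,0,-0.27,0,0,0],[0,0,-0.3,0,0,0],[0,0,-0.3,0,0,0]]
  claw: 0

```text
clock: 40.72
tool_pos: [0.5831, -0.11, 0.3801]
eef_rot: [0.707, 0.707, 0.002, 0.003]
contact_force: [0.4, -0.5, -0.3]
opening: 1.004
finger_force: 0.0
```

>>> play_rows:
  rows:
    - [[0.03,-0.01,0,0,0,0],[0.08,-0.02,0,0,0,0],[0.14,-0.04,0,0,0,0],[0.2,-0.06,0,0,0,0],[0.26,-0.08,0,0,0,0],[0.32,-0.1,0,0,0,0],[0.38,-0.12,0,0,0,0],[0.44,-0.14,0,0,0,0],[0.48,-0.15,0,0,0,0],[0.5,-0.16,0,0,0,0],[0.5,-0.16,0,0,0,0],[0.5,-0.16,0,0,0,0]]

```text
clock: 41.72
tool_pos: [0.502, 0.1396, 0.376]
eef_rot: [0.707, 0.707, -0.0, 0.0]
contact_force: [-0.7, -0.7, -0.5]
opening: 1.001
finger_force: 0.0
```

```bash
python3 - <<'E'
from plant import *
from h import *
sc=snapshot("scene"); cv2.imwrite("pics/s4.png",sc["pixels"])
print(np.round(get_state()["contact_force"],1))
for c,lo,hi in(("y",(18,150,120),(32,255,255)),("r",(0,150,60),(6,255,255)),("g",(50,120,60),(72,255,255)),("b",(108,120,50),(130,255,255))):
    for b in blobs(sc["pixels"],lo,hi,60)[1]: 
        if b[1][0]<280 : print(c,b,onplane(sc,b[1],.09).round(4))
E
```

```text
[-0.1 -0.6  0.3]
y (165, [215.0, 203.0], [207, 197, 17, 13]) [ 0.583  -0.1094  0.09  ]
y (250, [266.9, 212.6], [259, 202, 16, 22]) [ 0.6264 -0.0039  0.09  ]
y (272, [218.5, 224.1], [206, 211, 23, 21]) [ 0.645  -0.1045  0.09  ]
r (163, [182.8, 204.7], [175, 199, 17, 12]) [ 0.5786 -0.1768  0.09  ]
r (225, [187.7, 225.3], [175, 213, 23, 20]) [ 0.6396 -0.1667  0.09  ]
g (223, [252.0, 138.5], [242, 132, 21, 14]) [ 0.3763 -0.0137  0.09  ]
g (497, [254.5, 169.5], [241, 152, 26, 30]) [ 0.4886 -0.0175  0.09  ]
g (154, [150.3, 205.8], [142, 200, 17, 12]) [ 0.5723 -0.2448  0.09  ]
g (229, [156.6, 226.8], [144, 214, 23, 20]) [ 0.635  -0.2293  0.09  ]
b (158, [118.0, 207.8], [110, 202, 17, 12]) [ 0.5687 -0.312   0.09  ]
b (240, [125.8, 228.2], [112, 215, 25, 20]) [ 0.6302 -0.2911  0.09  ]
```

View pics/s4.png

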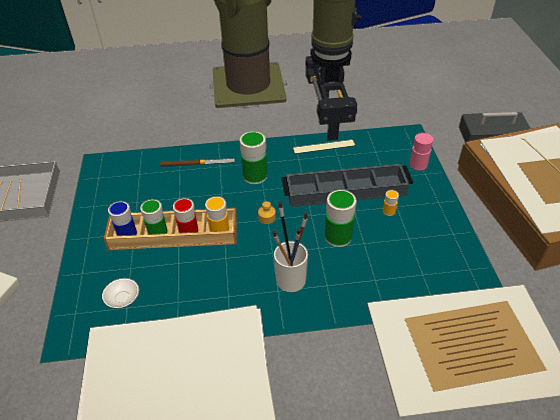

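All four jars stand upright in the rack: yellow (215,203), red (183,205), green (150,206) and blue (118,208), which is the carrier's order from the robot's side. The weight (267,213) and the pot (291,267) have not moved.

```bash
python3 -c "
from plant import *
print(finish_job())"
```

```text
the job is handed in; nothing more can be done
None
```

All four jars (yellow, red, green, blue from left to right) stand upright in the bench rack, the weight and pot are undisturbed, and the job was handed in at about 42 s of the 102 s allowed; no verdict was returned.

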